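# Unbolt the phone charging chest and prop its lid on the struts

## Task

Open the phone charging chest on the bench: lift the bolt's handle over the lug, draw the bolt all the way back to its stop and let the handle drop flat again. Then raise the lid by its pull until the gas struts carry it fully open, and let go, leaving everything else on the bench where it lies.

Things in the scene. Friction and masses are not known exactly. Their poses are not given: they have to be found in the camera images.
- chest: Grey steel charging chest, fixed on the bench, 200 deep (x) x 400 wide (y) x 127 high with its lid shut. Origin: centre of its underside. Its x axis runs from its front (robot side, x = -100) to its back, y to the left as the robot sees it, z up; its yaw varies. Bolt on the right half of the front, lid pull on the left half. Gas strut on each side.
- lug (a point): Middle of the lug's top, 78 above the bench: a steel block 14 wide (y), 16 deep (x), 14 high, on a gate shelf below the bolt's handle (shelf 64 high, y -144 to -48 in the chest's frame, reaching forward to x = -166). The lug is at x = -158, y = -88. Farther forward than the shelf there is only open bench below the handle.
- lid_eye (a point): Steel eye of the lid, at x = -118, y = +15, height 70 in the chest's frame when shut. The bolt, a 12 mm round rod lying along y at the same x and height in two guide blocks, passes through it and so holds the lid down.
- bolt (a joint): Travel of the bolt along the chest's -y (to the right as the robot sees it), m: 0 shut, 0.060 at its stop, fully drawn. It stays where it is left; friction about 1 N. The lug stops it after about 11 mm unless the handle is held up (0.42 rad or more) until the bolt has gone 36 mm.
- bolt_handle (a joint): Angle of the bolt's handle about the rod, rad: 0 lying level (pointing to the chest's -x, resting), grows as its free end is lifted, at most 1.2. It falls back by its own weight when let go.
- bolt_grip (a point): Centre of the aluminium round grip at the handle's free end: 18 diameter, 56 long along the handle, 80 in front of the rod's axis (x = -198, y = -65 minus the travel, height 70 in the chest's frame when level). To clear the lug it must rise at least 33 mm, on an arc about the rod.
- lid (a joint): Opening angle of the lid about its hinge at the back, rad: 0 shut, 1.25 fully open. About 4 to 6 N upward at the pull starts it; below about 0.6 to 0.75 rad (balance point) it sinks shut when let go, above it the two gas struts raise it by themselves to 1.25 and hold it.
- lid_pull (a point): Centre of the lid's solid aluminium pull: sticks out 60 mm forward of the lid's front (this point is 34 mm from the lid's front face, 26 mm from the free end), 28 mm wide along y, 16 mm thick, free underneath. With the lid shut it lies at x = -140, y = +100, height 114 in the chest's frame; it turns with the lid, 240 mm in front of the hinge.
- hinge_mid (a point): Middle of the lid's hinge axis, which runs along the chest's y: at x = +100, height 104 in the chest's frame.
- phone: Bystander: loose phone lying flat in front of the chest's left half, 155 x 75 x 9. Origin: centre of its underside.
- carton_base: Bystander: open white phone carton, 110 x 180 x 38, right of the chest. Origin: centre of its underside.
- tape_roll: Bystander: roll of packing tape lying flat, 104 diameter, 45 high, in front of the chest's right end. Origin: centre of its underside.
- charger: Bystander: white charger block, 55 x 65 x 30, left of the chest. Origin: centre of its underside.
- carton_lid: Bystander: open white carton tray, 115 x 185 x 30, on the left of the bench. Origin: centre of its underside.
- phone_box: Bystander: shut white phone box, 100 x 170 x 50, on the left of the bench, farther back. Origin: centre of its underside.
- screwdriver: Bystander: screwdriver lying on the right of the bench, 190 long. Origin: near its middle.

How it is judged:
By the outcome, as a careful person would: the job done as asked, in the order asked, and still so for the second after the job is handed in, with the robot touching nothing.
It also fails if it takes over 54 s, if anything falls off the work surface, if the arm or the gripper's body presses on something with over 40 N, if the wrist force passes 120 N, or if a joint passes its speed limit or range.

## Robot

A 6-joint arm with a two-finger parallel gripper is mounted at the origin on the work surface. World frame = base frame: x ahead of the robot, y to its left, z up, the work surface at z = 0. Lengths are in m, angles in rad, forces in N, time in s.
With the tool pointing down it reaches from about 0.4 to 0.825 m from the base axis. Payload 7 kg.
Tool frame: the origin (TCP) lies on the centre line of the jaws, within the pads' length; the fingertips stand arm.tip_reach ahead of it and the grasp point (between the pads) lies 5 mm behind it (arm.tip_reach is the distance from the TCP to the fingertips, in m); z points along the fingers, y is the line along which they close (so a half turn about z gives the same grasp; the last joint's range is limited). The gripper opens to 88 mm and grips with 3 to 60 N. Pads are 19 mm wide; open, the fingers measure 130 mm over their backs; the gripper's body (78 mm by 193 mm) begins 47 mm behind the grasp point.
Start: joints at [1.593, 0.359, 0.012, 0, -1.224, -0.288], TCP at [0.177, 0.651, 0.209] pointing down, gripper open.
Joint ranges: [-3.07, 3.07], [-1.43, 2.12], [-1.02, 1.25], [-3.03, 1.67], [-3.05, -0], [-3.03, 3.03]. Speed limits (rad/s): [2.39, 2.39, 3.01, 3.14, 3.14, 3.14].

## Interface

Orientations are given as [roll, pitch, yaw] about the fixed x, y, z axes, in that order (R = Rz(yaw) Ry(pitch) Rx(roll)).
In Python, from station import status, optics, order, arm gives the robot as it stands. The module is installed in compiled form; this text tells all that it offers.
- The arm moves only by the shell command python3 -m jog 'ROWS' [FORCE]. ROWS is JSON, a list of rows, each a list of 3 entries, a list of its own where there are three numbers: the gripper command: -1 is shut, 1 is fully open, values between are in proportion, then the shift along the tool's x, y, z in mm, then the turn about the tool's z in rad. A call has 1 to 20 rows; each row is the pose to reach, as a shift and turn from the pose commanded when the call began, along the tool's axes at that moment; what a row does not reach only later rows make up. A row lasts 1/8 s, in which the tool goes at most 62.5 mm and 10.7 degrees, less where a joint would pass 70% of its speed; a pose out of reach is approached as far as the arm can. A call with a gripper value outside its range is refused whole. The fingers move at their own pace and stop on an object; FORCE is the grip in N (left out, the last holds). Time passes only in rows, so rows that repeat a pose let the fingers close. It gives the time, the measured TCP pose, the force, the opening and the grip force at its end, in the units of the state.
- status.get_state(): the state, without advancing time (a new reading comes with each control period).
- optics.grab_frame(name): name is "scene" or "top"; returns a dict with "color" (400x640x3 uint8, red, green, blue), "mtx" (3x3 intrinsics, pixels), "cam_to_world" (4x4, takes a point from camera to world coordinates). Camera axes: x right, y down, z forward; pixel columns grow to the right and rows downward; lengths in m; the calibration is good to about 2 mm. A picture is of the moment at which its call begins. There is no depth.
- order.job_done(): hands the job in; it is judged then, once.
The state is a dict: "t": time; "q": joint angles; "qd": joint speeds; "joint_efforts": joint torques, N m; "eef_pos": TCP position; "ee_rot": TCP orientation; "force": force on the tool from outside, world axes, zero at the start; "moment": the same for the moment, N m; "width": finger opening in m; "gripper_force": force on a finger pad.
Only numpy, scipy, OpenCV 4.12 (cv2) and the standard library are available. Lean on these libraries where they do the work, as an engineer would, in place of code of your own. Each camera call takes 0.05 s, during which the arm holds its last target. There are 200 camera calls.

## Working session

There is one attempt and no reset: what is moved stays moved. The work goes in short steps, Python scripts to look and compute and a shell command to move; the robot and the scene stay as the last step left them, time stands still between calls to the robot, and variables do not carry over. Pictures are saved under pics/ and viewed, at most 10 in all, crops included, and the job is handed in when it is done.

```bash
mkdir -p pics; python3 - <<'E'
from station import status, optics, order, arm
import cv2
s=status.get_state()
print({k:s[k] for k in('t','eef_pos','ee_rot','force','width')}, arm.tip_reach)
for n in('scene','top'):
    f=optics.grab_frame(n); cv2.imwrite(f'pics/{n}0.png',f['color'][:,:,::-1]); print(f['mtx'].round(1).tolist(),f['cam_to_world'].round(3).tolist())
E
```

```text
{'t': 0.0, 'eef_pos': array([0.17718562, 0.65079771, 0.20831755]), 'ee_rot': array([ 3.13994116e+00, -1.38664262e-04, -2.65921673e-01]), 'force': array([ 0.05893348, -0.38019989,  0.47465541]), 'width': 0.08727197615794048} 0.014
[[496.3, 0.0, 321.5], [0.0, 496.3, 200.3], [0.0, 0.0, 1.0]] [[0.318, 0.731, -0.604, 1.607], [0.948, -0.242, 0.206, -0.341], [0.004, -0.638, -0.77, 1.349], [0.0, 0.0, 0.0, 1.0]]
[[399.4, 0.0, 311.9], [0.0, 399.4, 193.7], [0.0, 0.0, 1.0]] [[0.013, -0.993, 0.116, 0.456], [-1.0, -0.014, -0.008, -0.0], [0.009, -0.116, -0.993, 1.331], [0.0, 0.0, 0.0, 1.0]]
```

View pics/scene0.png

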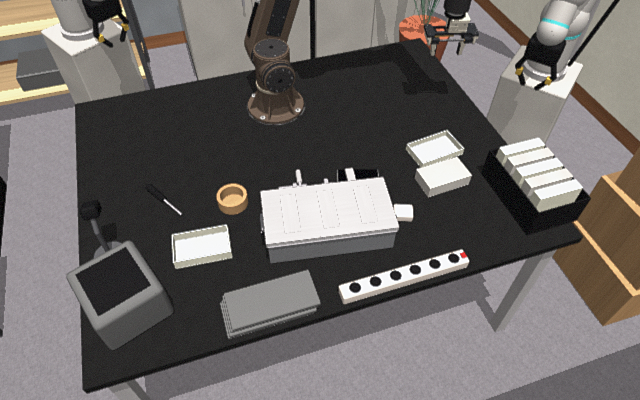

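View pics/top0.png

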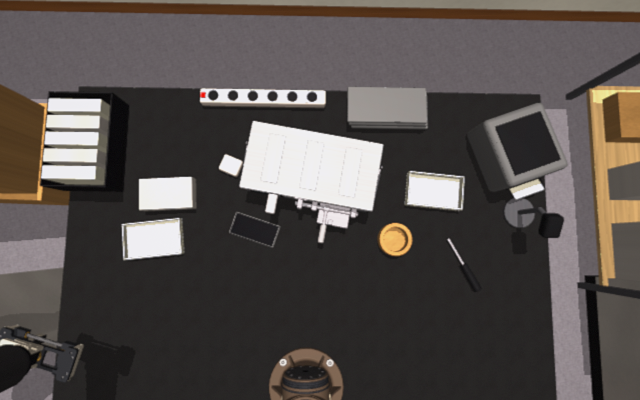

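The top view shows the chest lid with corners near (253,122), (383,143), (374,210) and (240,187). The pull is at (271,203), the handle at (322,230), the phone at (254,229) and the tape at (396,239). I'll measure from these.

```bash
cat > h.py <<'E'
import numpy as np, cv2
from station import status, optics
def ray(f,uv,z):
    d=f['cam_to_world'][:3,:3]@np.linalg.solve(f['mtx'],[uv[0],uv[1],1]); o=f['cam_to_world'][:3,3]
    return o+d*(z-o[2])/d[2]
def proj(f,p):
    T=np.linalg.inv(f['cam_to_world']); c=f['mtx']@(T[:3,:3]@np.asarray(p)+T[:3,3]); return c[:2]/c[2]
E
python3 - <<'E'
from h import *
f=optics.grab_frame('top'); im=f['color']; 
m=np.zeros(im.shape[:2],np.uint8); m[115:215,236:390]=(im[115:215,236:390].min(2)>150)*255
m=cv2.morphologyEx(m,cv2.MORPH_OPEN,np.ones((25,25)))
c=max(cv2.findContours(m,0,1)[0],key=cv2.contourArea)
P=np.array([ray(f,p[0],.127)[:2] for p in c],np.float32)
r=cv2.minAreaRect(P); print(r, cv2.boxPoints(r).round(3).tolist())
cv2.imwrite('pics/crop1.png',cv2.resize(im[110:260,220:420][:,:,::-1],(800,600),interpolation=2))
g=optics.grab_frame('scene')['color'][160:240,240:420]; cv2.imwrite('pics/crop2.png',cv2.resize(g[:,:,::-1],None,fx=4,fy=4,interpolation=2))
E
```

```text
((0.6834019422531128, -0.006126478314399719), (0.412173330783844, 0.21354223787784576), 80.62152099609375) [[0.5440000295639038, -0.19200000166893005], [0.7549999952316284, -0.22699999809265137], [0.8220000267028809, 0.18000000715255737], [0.6119999885559082, 0.2150000035762787]]
```

View pics/crop1.png

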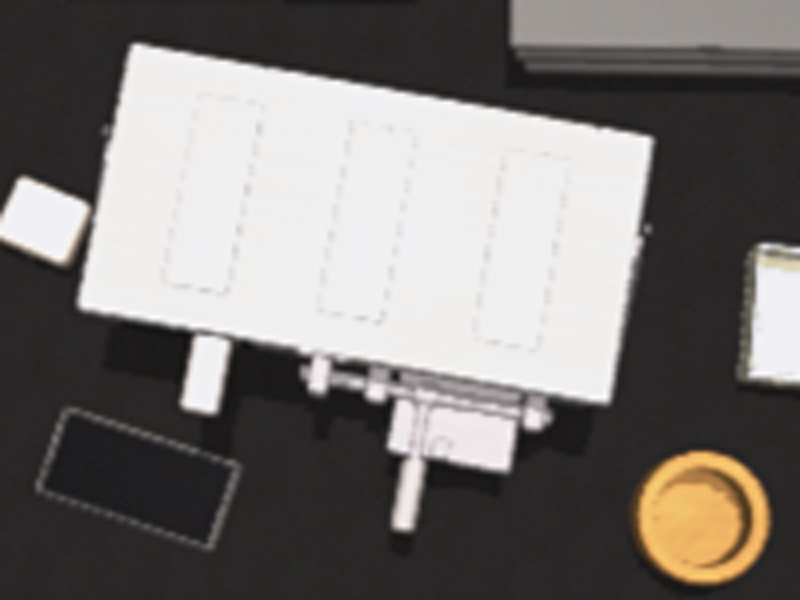

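The crop confirms the layout. The pull's free end is at about (270,213) in full-image pixels, the grip runs from (322.5,224) to (320.5,242.5), and the phone lies clear in front of the pull.

```bash
cat >> h.py <<'E'
yaw=-0.164; C=np.array([.683,-.006])
def w(x,y,z):
    c,s=np.cos(yaw),np.sin(yaw); return np.array([C[0]+c*x-s*y,C[1]+s*x+c*y,z])
E
python3 - <<'E'
from h import *
f=optics.grab_frame('top')
def loc(p):
    c,s=np.cos(yaw),np.sin(yaw); d=p[:2]-C; return (np.array([c*d[0]+s*d[1],-s*d[0]+c*d[1]])*1000).round(1)
print('pull end exp(-166,100)',loc(ray(f,(270,213),.118)))
print('pull axis mid',loc(ray(f,(220+205/4,110+375/4),.122)))
print('grip end exp(-226,-65)',loc(ray(f,(320.7,242.5),.07)),'start(-170,-65)',loc(ray(f,(322.5,224.2),.07)))
print('shelf R corner exp(-166,-144)',loc(ray(f,(220+512/4,110+471/4),.064)),'L(-166,-48)',loc(ray(f,(220+388/4,110+453/4),.064)))
for n,p in dict(grip=w(-198,-65,70)if 0 else w(-.198,-.065,.07),pull=w(-.14,.1,.114)).items(): print(n,p.round(4),np.hypot(*p[:2]))
for q in [(57,410),(240,465),(212,549),(38,490)]: print('phone',ray(f,(220+q[0]/4,110+q[1]/4),.009)[:2].round(3),loc(ray(f,(220+q[0]/4,110+q[1]/4),.009)))
print('tape',loc(ray(f,(220+702/4,110+517/4),.045)))
E
```

```text
pull end exp(-166,100) [-164.5   97. ]
pull axis mid [-136.4   98.1]
grip end exp(-226,-65) [-225.   -71.5] start(-170,-65) [-167.6  -67.2]
shelf R corner exp(-166,-144) [-164.1 -148.8] L(-166,-48) [-167.4  -49.7]
grip [ 0.477  -0.0378  0.07  ] 0.4785398102577394
pull [0.5612 0.1155 0.114 ] 0.5729702992053426
phone [0.544 0.245] [-178.2  225.1]
phone [0.501 0.093] [-196.2   67.9]
phone [0.432 0.114] [-267.7   77.8]
phone [0.478 0.258] [-245.6  227.4]
tape [-172.6 -306.6]
```

```bash
cat >> h.py <<'E'
C=C+np.array([np.sin(-yaw)*-1,-np.cos(yaw)])*0+np.array([-np.sin(yaw),np.cos(yaw)])*-.003
def go(x,y,z):
    s=status.get_state(); th=s['ee_rot'][2]; d=w(x,y,z)-s['eef_pos']; c,k=np.cos(th),np.sin(th)
    t=-(yaw-th); t=(t+np.pi/2)%np.pi-np.pi/2
    print('shift mm',(1000*np.array([c*d[0]+k*d[1],k*d[0]-c*d[1],-d[2]])).round(1),'turn',round(t,3),'t',s['t'])
E
python3 -c "
from h import *
go(-.198,-.065,.19)"
```

```text
shift mm [470.5 588.9  18.8] turn -0.102 t 0.25
```

```bash
python3 -m jog '[[1,[470,589,19],-0.102],[1,[470,589,19],-0.102],[1,[470,589,19],-0.102],[1,[470,589,19],-0.102],[1,[470,589,19],-0.102],[1,[470,589,19],-0.102],[1,[470,589,19],-0.102],[1,[470,589,19],-0.102],[1,[470,589,19],-0.102],[1,[470,589,19],-0.102],[1,[470,589,19],-0.102],[1,[470,589,19],-0.102],[1,[470,589,19],-0.102],[1,[470,589,19],-0.102],[1,[470,589,19],-0.102],[1,[470,589,19],-0.102],[1,[470,589,19],-0.102],[1,[470,589,19],-0.102]]' 15
python3 - <<'E'
from h import *
go(-.198,-.065,.065); print(status.get_state()['q'].round(2))
for n,(a,b,c,d) in dict(scene=(150,250,230,380),top=(150,260,240,390)).items():
    f=optics.grab_frame(n); im=f['color'][a:b,c:d]
    cv2.imwrite(f'pics/{n}2.png',cv2.resize(im[:,:,::-1],None,fx=5,fy=5,interpolation=2)); print(n,proj(f,w(-.198,-.065,.07)).round(1),c,a)
E
```

```text
t: 2.5
eef_pos: [0.4761, -0.04, 0.1904]
ee_rot: [-3.141, -0.0, -0.163]
force: [-0.1, 1.1, -0.1]
width: 0.0879
gripper_force: 0.0
shift mm [  0.6   0.7 125.4] turn 0.001 t 2.5
[ 0.33  0.04 -0.44 -0.   -1.09  1.08]
scene [298.4 176.7] 230 150
top [321.1 233.8] 240 150
```

View pics/scene2.png

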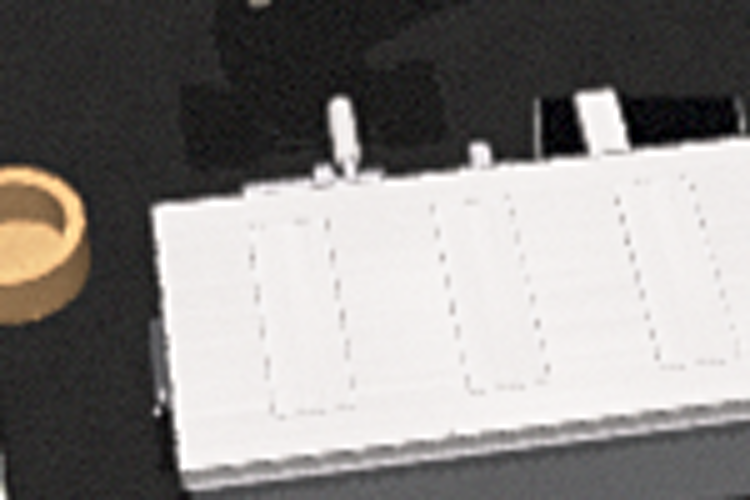

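In this crop the grip centre is near (344,128), which is (298.8,175.6) full-frame. The model predicts (298.4,176.7), so they agree. Next I descend and grip.

```bash
python3 -m jog '[[1,[1,1,50],0],[1,[1,1,90],0],[1,[1,1,115],0],[1,[1,1,126],0],[1,[1,1,126],0],[-1,[1,1,126],0],[-1,[1,1,126],0],[-1,[1,1,126],0],[-1,[1,1,126],0],[-1,[1,1,126],0],[-1,[1,1,126],0]]' 15
```

```text
t: 3.98
eef_pos: [0.4769, -0.0417, 0.0643]
ee_rot: [3.142, -0.0, -0.164]
force: [-0.0, 0.3, 0.1]
width: 0.0328
gripper_force: 0.0
```

```bash
python3 -m jog '[[-1,[0,0,0],0],[-1,[0,0,0],0],[-1,[0,0,0],0],[-1,[0,0,0],0],[-1,[0.4,0,-8],0],[-1,[1.6,0,-16],0],[-1,[3.6,0,-24],0],[-1,[6.3,0,-31],0],[-1,[10,0,-38],0],[-1,[14,0,-45],0],[-1,[16,0,-48],0],[-1,[16,0,-48],0]]' 20
python3 - <<'E'
from h import *
f=optics.grab_frame('scene'); im=f['color'][110:230,220:380]
cv2.imwrite('pics/s3.png',cv2.resize(im[:,:,::-1],None,fx=5,fy=5,interpolation=2))
E
```

```text
t: 5.48
eef_pos: [0.4929, -0.0443, 0.1123]
ee_rot: [-3.141, -0.0, -0.164]
force: [0.2, 0.1, -0.2]
width: 0.0008
gripper_force: 0.0
```

View pics/s3.png

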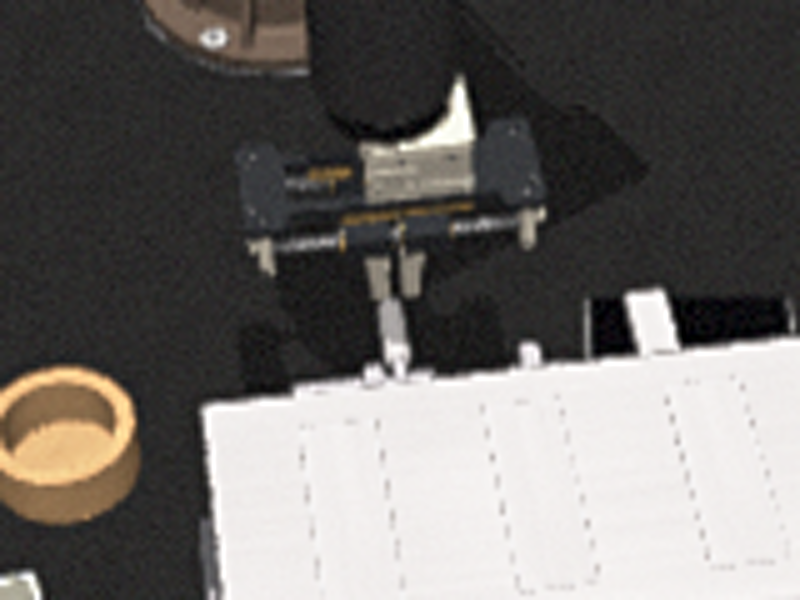

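The gripper lifted with nothing in it. The handle is still level, with its grip at about (392,330) in the crop, and the jaws are above and in front of it. I'll compare projections to see why.

```bash
python3 - <<'E'
from h import *
for n in('scene','top'):
    f=optics.grab_frame(n); s=status.get_state(); p=s['eef_pos']
    for k,q in dict(tip=p-[0,0,.014],gripC=w(-.198,-.065,.07),gend=w(-.226,-.065,.07),gstart=w(-.17,-.065,.07)).items():
        a=proj(f,q); print(n,k,a.round(1),'crop',((a-[220,110])*5).round() if n=='scene' else '')
print(s['width'],s['eef_pos'],s['q'].round(3))
go(-.198,-.065,.064)
E
```

```text
scene tip [298.5 174.6] crop [393. 323.]
scene gripC [298.4 176.7] crop [392. 333.]
scene gend [297.4 170.8] crop [387. 304.]
scene gstart [299.5 182.6] crop [397. 363.]
top tip [322.6 228.5] crop 
top gripC [321.1 233.8] crop 
top gend [319.5 242.6] crop 
top gstart [322.6 225. ] crop 
0.00032017280306394485 [ 0.49235467 -0.04431022  0.11193729] [ 0.309  0.152 -0.513 -0.    -0.906  1.098]
shift mm [-16.2  -0.9  47.9] turn 0.0 t 5.625
```

```bash
python3 -m jog '[[0.2,[-16,-1,0],0],[0.2,[-16,-1,0],0],[0.2,[-16,-1,0],0],[0.2,[-16,-1,0],0],[0.2,[-16,-1,0],0],[0.2,[-16,-1,15],0],[0.2,[-16,-1,35],0],[0.2,[-16,-1,50],0],[0.2,[-16,-1,50],0],[-1,[-16,-1,50],0],[-1,[-16,-1,50],0],[-1,[-16,-1,50],0],[-1,[-16,-1,50],0],[-1,[-16,-1,50],0],[-1,[-16,-1,50],0],[-1,[-16,-1,50],0]]' 20
python3 - <<'E'
from h import *
f=optics.grab_frame('scene'); im=f['color'][130:210,250:350]
cv2.imwrite('pics/s4.png',cv2.resize(im[:,:,::-1],None,fx=7,fy=7,interpolation=2))
s=status.get_state(); print(s['width'],s['gripper_force'])
E
```

```text
t: 7.62
eef_pos: [0.4771, -0.0407, 0.0623]
ee_rot: [3.142, 0.0, -0.164]
force: [0.8, 0.1, -0.1]
width: 0.0005
gripper_force: 0.0
0.0004092702779914053 0.0
```

View pics/s4.png

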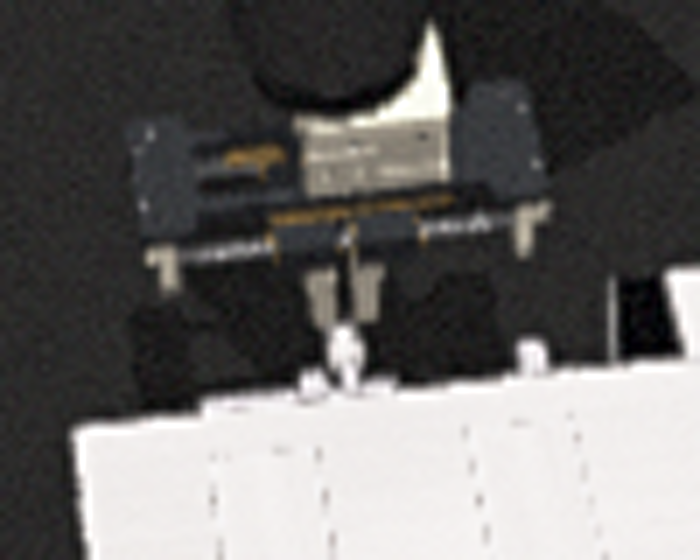

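Here the fingertips end at crop (340,325), about 5.5 px above the predicted point. The grip shows just beyond them. So the tips are either about 28 mm too high or about 25 mm too near the robot, and the top view will tell which.

```bash
python3 - <<'E'
from h import *
f=optics.grab_frame('top'); im=f['color'][180:300,250:400]
cv2.imwrite('pics/t5.png',cv2.resize(im[:,:,::-1],None,fx=5,fy=5,interpolation=2))
p=status.get_state()['eef_pos']
for n in('top','scene'):
  f=optics.grab_frame(n)
  for dz in(-.014,0,.052,.1): print(n,dz,(5*(proj(f,p+[0,0,dz])-[250,180])).round(0) if n=='top' else (7*(proj(f,p+[0,0,dz])-[250,130])).round(0))
f=optics.grab_frame('top')
for x in(-.226,-.17): print('grip',x,(5*(proj(f,w(x,-.065,.07))-[250,180])).round())
E
```

```text
top -0.014 [354. 269.]
top 0 [355. 268.]
top 0.052 [358. 267.]
top 0.1 [360. 266.]
scene -0.014 [341. 356.]
scene 0 [340. 338.]
scene 0.052 [337. 266.]
scene 0.1 [334. 197.]
grip -0.226 [348. 313.]
grip -0.17 [363. 225.]
```

View pics/t5.png

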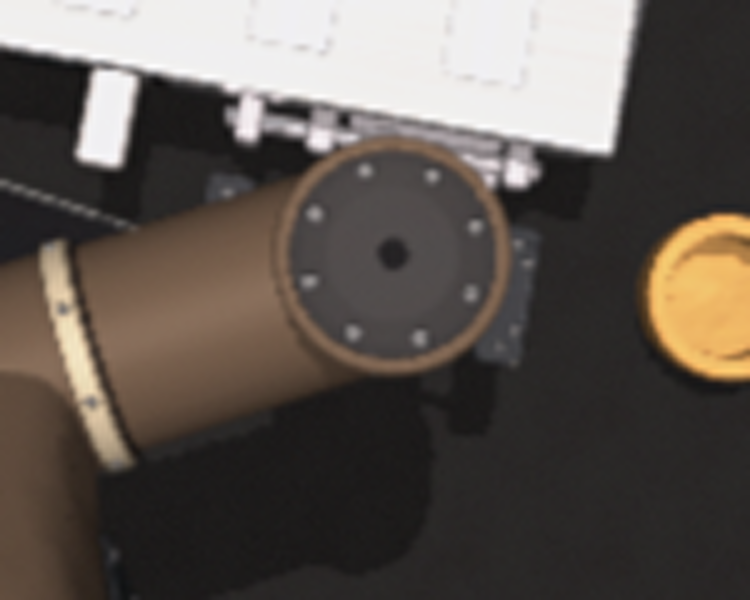

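The top view puts the gripper's xy where it should be. The body centre is at about (367,270), against a predicted (358,267). So the error is in height: the jaws closed just above the grip. I'll open, go about 28 mm lower while watching the force, and close again.

```bash
python3 -m jog '[[0.2,[0,0,-12],0],[0.2,[0,0,-12],0],[0.2,[0,0,-12],0],[0.2,[0,0,-12],0],[0.2,[0,0,-12],0],[0.2,[0,0,-6],0],[0.2,[0,0,4],0],[0.2,[0,0,14],0],[0.2,[0,0,20],0],[0.2,[0,0,20],0]]' 20
```

```text
t: 9.12
eef_pos: [0.4766, -0.0408, 0.0415]
ee_rot: [3.141, 0.001, -0.164]
force: [-0.8, 0.3, 0.2]
width: 0.0527
gripper_force: 0.0
```

```bash
python3 -m jog '[[0.2,[0,0,6],0],[-1,[0,0,6],0],[-1,[0,0,6],0],[-1,[0,0,6],0],[-1,[0,0,6],0],[-1,[0,0,6],0]]' 20
```

```text
t: 9.88
eef_pos: [0.4772, -0.0407, 0.0364]
ee_rot: [-3.142, -0.0, -0.164]
force: [-0.4, -0.3, 0.7]
width: 0.0172
gripper_force: 20.0
```

The grip is held: 17.2 mm opening at 20 N. The true tool height is about 28 mm above the reported one. Now I lift.

```bash
python3 -m jog '[[-1,[0.4,0,-8],0],[-1,[1.6,0,-16],0],[-1,[3.6,0,-24],0],[-1,[6.3,0,-31],0],[-1,[10,0,-38],0],[-1,[14,0,-45],0],[-1,[16,0,-48],0],[-1,[16,0,-48],0]]' 20
python3 -c "
from h import *
go(-.182,-.125,.084)"
```

```text
t: 10.88
eef_pos: [0.4926, -0.0434, 0.0843]
ee_rot: [3.141, 0.001, -0.164]
force: [-4.0, 0.6, 0.8]
width: 0.0175
gripper_force: 20.0
shift mm [-0.3 60.   0.3] turn -0.0 t 10.875
```

```bash
python3 -m jog '[[-1,[0,10,0],0],[-1,[0,20,0],0],[-1,[0,30,0],0],[-1,[0,40,0],0],[-1,[0,48,0],0],[-1,[0,54,0],0],[-1,[0,58,0],0],[-1,[0,61,0],0],[-1,[0,61,0],0],[-1,[0,61,0],0]]'
```

```text
t: 12.12
eef_pos: [0.4832, -0.1007, 0.0842]
ee_rot: [-3.137, -0.001, -0.164]
force: [-7.0, 22.5, 5.3]
width: 0.0175
gripper_force: 20.0
```

It went 58 mm and then met 22 N, so the bolt is at its stop. I'll lower the handle and release it.

```bash
python3 -m jog '[[-1,[-2,-1.5,3],0],[-1,[-6,-1.5,10],0],[-1,[-9.7,-1.5,17],0],[-1,[-12.4,-1.5,24],0],[-1,[-14.4,-1.5,32],0],[-1,[-15.6,-1.5,40],0],[-1,[-16,-1.5,47],0],[-1,[-16,-1.5,47],0]]'
```

```text
t: 13.12
eef_pos: [0.4706, -0.0982, 0.038]
ee_rot: [-3.139, -0.005, -0.163]
force: [1.2, 10.4, 0.1]
width: 0.0172
gripper_force: 20.0
```

```bash
python3 -m jog '[[0,[0,0,0],0],[0,[0,0,0],0],[0,[0,0,0],0],[0,[0,0,0],0],[0,[0,0,-30],0],[0,[0,0,-80],0],[0,[0,0,-130],0],[0,[0,0,-160],0],[0,[0,0,-160],0]]'
python3 - <<'E'
from h import *
print(status.get_state()['q'].round(2))
go(-.14,.1,.20); go(-.14,.1,.114-.031)
f=optics.grab_frame('scene'); im=f['color'][130:230,240:400]
cv2.imwrite('pics/s6.png',cv2.resize(im[:,:,::-1],None,fx=5,fy=5,interpolation=2))
for n,p in dict(level=w(-.198,-.125,.07),pull=w(-.14,.1,.114)).items(): print(n,(5*(proj(f,p)-[240,130])).round())
E
```

```text
t: 14.25
eef_pos: [0.4689, -0.0994, 0.1999]
ee_rot: [-3.14, -0.005, -0.164]
force: [-0.2, 0.5, -1.8]
width: 0.0437
gripper_force: 0.0
[ 0.2   0.04 -0.42  0.   -1.11  1.2 ]
shift mm [ 5.600e+01 -2.241e+02 -1.000e-01] turn 0.0 t 14.25
shift mm [  56.  -224.1  116.9] turn 0.0 t 14.25
level [207. 243.]
pull [544. 224.]
```

View pics/s6.png

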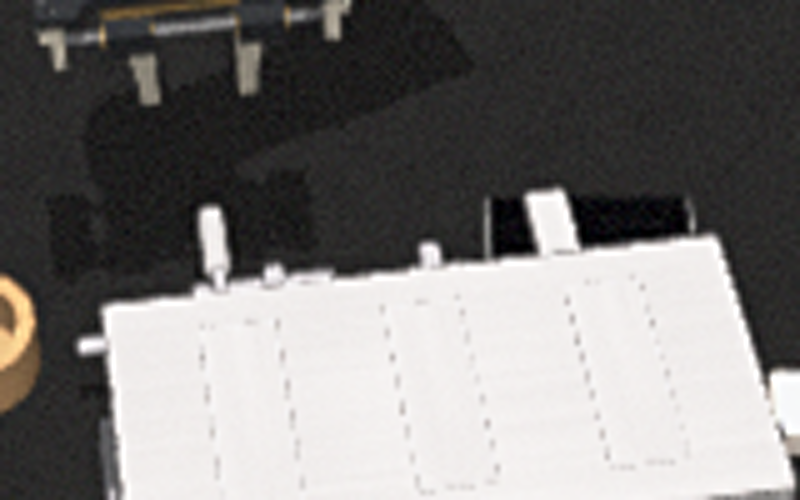

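The handle lies level at (212,237) with the rod sticking out to the right, and the pull is at (550,220). I'll check the bolt travel from the grip centroids before and after.

```bash
python3 - <<'E'
from h import *
f=optics.grab_frame('scene')
def row(im,u,v):
    out=[]
    for r in range(v-3,v+4):
        a=im[r,u-7:u+8].max(1).astype(float)-80; a[a<0]=0; out.append((a*np.arange(u-7,u+8)).sum()/a.sum())
    return np.mean(out)
a=cv2.imread('pics/scene0.png'); b=f['color']
u0=row(a,299,175); u1=row(b,282,177)
p0=ray(f,(u0,175),.07);p1=ray(f,(u1,177),.07); ax=np.array([-np.sin(yaw),np.cos(yaw)])
# at equal local x: correct handle along chest x
print(u0,u1,(p1-p0)[:2]@ax)
E
```

```text
298.1179898612863 282.17166946660484 -0.05607983499205277
```

```bash
python3 -m jog '[[1,[10,-50,0],0],[1,[25,-110,0],0],[1,[45,-170,0],0],[1,[56,-224,0],0],[1,[56,-224,0],0],[1,[56,-224,0],0],[1,[56,-224,40],0],[1,[56,-224,80],0],[1,[56,-224,105],0],[1,[56,-224,117],0],[1,[56,-224,117],0]]' 30
```

```text
t: 15.72
eef_pos: [0.5588, 0.1116, 0.08]
ee_rot: [3.141, 0.001, -0.165]
force: [0.3, 0.8, 0.1]
width: 0.0877
gripper_force: 0.0
```

The image gives about 56–58 mm of travel, short of 60. To be sure, I'll go back and push the handle's side against the stop with closed fingers before opening the lid.

```bash
python3 -m jog '[[1,[0,0,-60],0],[0,[0,0,-117],0],[-1,[-20,60,-117],0],[-1,[-40,120,-117],0],[-1,[-58,180,-117],0],[-1,[-58,180,-117],0],[-1,[-58,180,-117],0],[-1,[-58,180,-60],0],[-1,[-58,180,0],0],[-1,[-58,180,44],0],[-1,[-58,180,44],0]]' 30
python3 -c "
from h import *
go(-.198,-.08,.038);go(-.198,-.095,.038)"
```

```text
t: 17.1
eef_pos: [0.4709, -0.0553, 0.0339]
ee_rot: [3.139, 0.006, -0.163]
force: [-0.4, 0.3, 1.5]
width: 0.0005
gripper_force: 0.0
shift mm [ 3.2 -0.3 -4.1] turn 0.001 t 17.1
shift mm [ 3.2 14.7 -4.1] turn 0.001 t 17.1
```

```bash
python3 -m jog '[[-1,[0,5,-4],0],[-1,[0,10,-4],0],[-1,[0,14,-4],0],[-1,[0,17,-4],0],[-1,[0,17,-4],0]]'
```

```text
t: 17.73
eef_pos: [0.4702, -0.0725, 0.0407]
ee_rot: [-3.141, -0.001, -0.164]
force: [0.6, -0.1, 0.1]
width: 0.0004
gripper_force: 0.4
```

```bash
python3 -m jog '[[-1,[0,2,0],0],[-1,[0,4,0],0],[-1,[0,5,0],0],[-1,[0,5,0],0]]'
```

```text
t: 18.23
eef_pos: [0.4702, -0.0737, 0.0406]
ee_rot: [-3.136, -0.002, -0.164]
force: [-4.6, 27.6, 5.9]
width: 0.0005
gripper_force: 13.6
```

```bash
python3 -m jog '[[-1,[0,2,0],0],[-1,[0,4,0],0],[-1,[0,4,0],0]]'
```

```text
t: 18.6
eef_pos: [0.4703, -0.0746, 0.0406]
ee_rot: [-3.132, -0.003, -0.165]
force: [-7.8, 51.5, 9.7]
width: 0.0
gripper_force: 24.6
```

A hard stop at 51 N: the bolt is fully drawn. I'll back off and go to the pull.

```bash
python3 -m jog '[[-1,[0,-8,0],0],[-1,[0,-20,0],0],[-1,[0,-20,-50],0],[0,[0,-20,-110],0],[1,[0,-20,-160],0],[1,[0,-20,-160],0]]' 30
python3 -c "
from h import *
go(-.142,.1,.200);go(-.142,.1,.083)"
```

```text
t: 19.35
eef_pos: [0.4739, -0.0615, 0.2043]
ee_rot: [-3.14, -0.007, -0.164]
force: [-0.1, -0.4, -0.5]
width: 0.025
gripper_force: 0.0
shift mm [  55.3 -185.9    4.3] turn 0.0 t 19.35
shift mm [  55.3 -185.9  121.3] turn 0.0 t 19.35
```

```bash
python3 -m jog '[[1,[20,-60,0],0],[1,[40,-120,0],0],[1,[55,-186,0],0],[1,[55,-186,0],0],[1,[55,-186,0],0],[1,[55,-186,0],0],[1,[55,-186,50],0],[1,[55,-186,100],0],[1,[55,-186,120],0],[1,[55,-186,122],0],[-1,[55,-186,122],0],[-1,[55,-186,122],0],[-1,[55,-186,122],0],[-1,[55,-186,122],0],[-1,[55,-186,122],0],[-1,[55,-186,122],0],[-1,[55,-186,122],0],[-1,[55,-186,122],0]]' 30
```

```text
t: 21.6
eef_pos: [0.5568, 0.1159, 0.0782]
ee_rot: [-3.138, -0.001, -0.163]
force: [-2.6, 12.5, -1.6]
width: 0.028
gripper_force: 30.0
```

```bash
python3 -m jog '[[-1,[0.5,-1.5,-10],0],[-1,[2,-1.5,-24],0],[-1,[4,-1.5,-36],0],[-1,[7,-1.5,-48],0],[-1,[10,-1.5,-59],0],[-1,[14,-1.5,-71],0],[-1,[18,-1.5,-82],0],[-1,[23,-1.5,-93],0],[-1,[23,-1.5,-93],0]]' 30
```

```text
t: 22.72
eef_pos: [0.5794, 0.1121, 0.1718]
ee_rot: [-3.139, -0.0, -0.164]
force: [-1.3, 7.1, -1.1]
width: 0.0279
gripper_force: 30.0
```

```bash
python3 -m jog '[[-1,[5,-1,-11],0],[-1,[11,-1,-21],0],[-1,[18,-1,-31],0],[-1,[25,-1,-41],0],[-1,[32,-1,-51],0],[-1,[40,-1,-60],0],[-1,[48,-1,-68],0],[-1,[57,-1,-76],0],[-1,[66,-1,-84],0],[-1,[76,-1,-91],0],[-1,[86,-1,-98],0],[-1,[96,-1,-105],0],[-1,[106,-1,-111],0],[-1,[106,-1,-111],0]]' 30
```

```text
t: 24.48
eef_pos: [0.6854, 0.0943, 0.2838]
ee_rot: [-3.141, -0.002, -0.164]
force: [-0.6, 4.6, 6.3]
width: 0.0277
gripper_force: 30.0
```

Lid at about 1.05 rad, past balance and pushing up. I release and retreat upwards.

```bash
python3 -m jog '[[0.6,[0,0,0],0],[0.6,[0,0,-3],0],[0.6,[-5,0,-20],0],[0.6,[-15,0,-60],0],[0.6,[-40,0,-100],0],[0.6,[-80,0,-120],0],[0.6,[-130,0,-120],0],[0.6,[-180,0,-120],0],[0.6,[-200,0,-120],0],[0.6,[-200,0,-120],0],[0.6,[-200,0,-120],0],[0.6,[-200,0,-120],0],[0.6,[-200,0,-120],0],[0.6,[-200,0,-120],0],[0.6,[-200,0,-120],0],[0.6,[-200,0,-120],0]]'
python3 - <<'E'
from h import *
f=optics.grab_frame('scene'); cv2.imwrite('pics/s7.png',f['color'][60:300,100:500][:,:,::-1].repeat(2,0).repeat(2,1))
for th in(0.9,1.05,1.25):
    v=240*np.array([-np.cos(th),np.sin(th)])+10*np.array([np.sin(th),np.cos(th)])
    print(th,(2*(proj(f,w(.1+v[0]/1000,.1,.104+v[1]/1000))-[100,60])).round())
E
```

```text
t: 26.48
eef_pos: [0.4866, 0.127, 0.4022]
ee_rot: [3.142, 0.0, -0.164]
force: [0.7, 0.5, 0.6]
width: 0.0701
gripper_force: 0.0
0.9 [516. 194.]
1.05 [521. 200.]
1.25 [529. 213.]
```

View pics/s7.png

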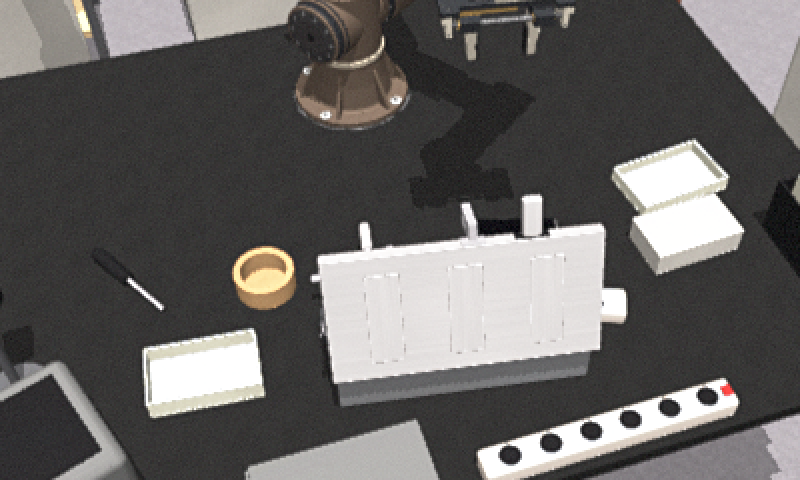

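The lid stands open with its pull at (532,214), matching the 1.25 rad prediction of (529,213). The handle is flat, the bystanders are unmoved and the gripper is clear.

```bash
python3 -m jog '[[0.6,[0,0,0],0],[0.6,[0,0,0],0],[0.6,[0,0,0],0],[0.6,[0,0,0],0]]' && python3 -c "
from station import order
print(order.job_done())"
```

```text
t: 27.02
eef_pos: [0.4866, 0.127, 0.4023]
ee_rot: [-3.142, -0.0, -0.164]
force: [0.7, 0.0, 0.2]
width: 0.0702
gripper_force: 0.0
the job is handed in; nothing more can be done
None
```

The job is handed in at 27 s: bolt drawn to its stop, handle flat, lid carried fully open by the struts, and nothing else seen to move. No verdict came back.

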